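# Send a base plate through the flap gate onto the roller chute

## Robot

A 6-joint arm with a two-finger parallel gripper is mounted at the origin on the work surface. World frame = base frame: x ahead of the robot, y to its left, z up, the work surface at z = 0. Lengths are in m, angles in rad, forces in N, time in s.
With the tool pointing down it reaches from about 0.35 to 0.975 m from the base axis. Payload 4.9 kg.
Tool frame: the origin (TCP) lies midway between the tips of the shut fingers; the grasp point (between the pads) lies 19 mm behind it; z points along the fingers, y is the direction in which the jaws open and shut (so a half turn about z gives the same grasp; the last joint's range is limited). The gripper opens to 85 mm and grips with 20 to 120 N. Pads are 22 mm wide; open, the fingers measure 114 mm over their backs; the gripper's body (76 mm by 85 mm) begins 54 mm behind the grasp point. The pads swing forward as they close: fully open they stand 13 mm farther back than shut.
Start: joints at [1.005, 0.053, 1.613, -0, 1.476, -0.119], TCP at [0.27, 0.564, 0.231] pointing down, gripper open.
Joint ranges: [-3.01, 3.01], [-1.01, 2.22], [0.06, 2.58], [-1.02, 4.17], [0.09, 2.62], [-3.14, 3.14]. Speed limits (rad/s): [2.57, 2.57, 3.14, 3.14, 3.14, 3.14].

## Interface

Orientations are given as a unit quaternion [w, x, y, z].
In Python, from plant import state, grab_frame, camera_params, job_done, boxes_of gives the robot as it stands.
- The arm moves only by the tool step_arm, never from a script. Its argument "steps" is a list of rows, each a list of 4 numbers: the shift along the tool's x, y, z in mm, then the turn about the tool's z in degrees. A call has 1 to 8 rows; each row shifts and turns the pose as measured when the row begins, along the tool's axes as they then stand; what a row does not reach is not made up. A row lasts 1/10 s, in which the tool goes at most 50 mm and 8.59 degrees, less where a joint would pass 70% of its speed; a pose out of reach is approached as far as the arm can. A call is refused whole if a number of a shift passes 50 or a number of a turn 8.59, either way. A call with a gripper value outside its range is refused whole. "claw" is the opening in per cent of the stroke, from 0 (shut) to 100 (fully open), set as the call begins (left out, the last holds). The fingers move at their own pace and stop on an object; the grip force is fixed at half the most. Time passes only in rows, so rows that do not move let the fingers close. It gives the time, the measured TCP pose, the force and the opening at its end, in the units of the state.
- state(): the state, without advancing time (a new reading comes with each control period).
- grab_frame(name): name is "scene" or "top" or "wrist"; returns (picture, depth): 384x512x3 uint8, red, green, blue; 384x512 float32, m along the optical axis (not along the pixel's ray), 0 where there is no reading.
- camera_params(name): a dict with "mtx" (3x3 intrinsics, pixels), "extrinsics" (4x4, takes a point from camera to world coordinates); the wrist camera has in their place "T_tool_cam" (4x4, takes a point from camera to tool coordinates, whose origin is the TCP and whose axes are the flange's). Camera axes: x right, y down, z forward; pixel columns grow to the right and rows downward; lengths in m; the calibration is good to about 2 mm. A picture is of the moment at which its call begins: read the wrist's pose just before it. camera_params takes no time and is no camera call.
- job_done(): hands the job in, once; it reports no verdict.
Trained networks look in the newest picture that a camera, given by its name, has taken for a name from the list of things; names that differ only in an ending like _2 or _b are one class to them, and where a whole thing is asked for, a point or a joint stands for the part that bears it (a point fixed in the world has none). Each returns a list of dicts, best first, with "p" (0 to 1); they miss things now and then, are a little off and sometimes report something else, mostly with a low value. They report only what shows in the picture. A call takes as long as a camera call. They do not tell look-alikes from the thing itself.
- boxes_of(camera, label): "box" ([left, top, width, height] in pixels, round what is visible of it).
The state is a dict: "time": time; "joint_pos": joint angles; "joint_vel": joint speeds; "joint_efforts": joint torques, N m; "tool_pos": TCP position; "tool_rot": TCP orientation; "contact_force": force on the tool from outside, world axes, zero at the start; "ft_torque": the same for the moment, N m; "gripper_width": opening from 0.0 (shut) to 1.0 (fully open).
Only numpy, scipy, OpenCV 4.12 (cv2) and the standard library are available. Lean on these libraries where they do the work, as an engineer would, in place of code of your own. Each camera call takes 0.05 s, during which the arm holds its last target. There are 200 camera calls.

## Task

Square the green base plate up flush against the yellow fence on the infeed slab, with its long side along the fence. Then push it along the fence through the orange hanging flap, so that it runs down the roller chute to the yellow end stop and the flap falls shut behind it. Leave the spray can, the hammer and the red magnet where they are.

Things in the scene. Friction and masses are not known exactly. Their poses are not given: they have to be found in the camera images.
- stand: Fixed blue welded stand bolted to the table: infeed slab, flap gate, roller chute. Origin at table height right below the gate; x = direction of travel (slab, gate, chute), z up, y away from the fence to the slab's open side. Aluminium slab: flat top at z = 90 mm, x -320 to +5, y -102 to +172 mm.
- fence (a point): Middle of the yellow fence's guiding face, at slab-top height (90 mm), at stand x = -165, y = -65 mm; axes as the stand's. The fence runs along x from stand x = -320 to -10 mm, is 16 mm thick and stands 25 mm above the slab.
- gate (a point): Point in the gate at slab-top height (90 mm above the stand's origin); axes as the stand's. Opening from y = -69 to +65 mm between 16 mm posts; a lintel 14 mm deep in x spans it, 54 to 64 mm above the slab. A plate whose middle is pushed beyond x = 40 mm tips onto the rollers and runs down by itself: no need to reach under the lintel.
- end_stop (a point): Middle of the face of the yellow end stop, at stand x = 313, z = 55 mm; axes as the stand's. From the gate to it eight free-turning steel rollers (20 mm in diameter, 36 mm apart, the first at x = 24 mm, its top 1.5 mm below the slab) slope down at 9 degrees between blue side rails.
- plate: Loose flat green-primed aluminium base plate, 150 mm (its x) by 110 mm (its y) by 12 mm thick, about 0.53 kg, five dark marks on top. Origin at the centre of its underside. Too wide to grasp across; starts flat on the slab, crooked, away from the fence. Half a turn makes no difference. Flush on the fence its centre is at stand y = -10 mm; on the end stop at about x = 238 mm.
- flap (a joint): Orange flap, 124 mm wide, 48 mm high, 4 mm thick, 0.12 kg, hanging from a hinge 53 mm above the slab top; its lower edge clears the slab by 5 mm. 0 rad = hanging shut; grows as it swings towards the chute (up to 1.45); it falls shut by its weight. The plate lifts it to about 0.5 rad.
- spray: Bystander: upright spray can, 64 mm across, 170 mm tall, on the table on the open side of the chute. Origin at the centre of its base.
- hammer: Bystander: hammer, 280 mm long, lying on the table behind the fence. Origin under its middle.
- magnet: Bystander: red block-shaped welding magnet, about 120 by 90 by 20 mm, lying on the table behind the chute. Origin at the centre of the underside of its 90 mm block.
Things that resemble listed ones, but are neither listed nor needed, are in the scene too. Several things have the shape of the plate; the one meant has the colours described above.

How it is judged:
On the way, in this order (a step that is already met when the one before it is completed fails the run):
1. the plate lies flush along the fence in front of the shut flap (within 8 mm and 4 degrees) (y of plate in the frame of stand below -0.002 m and angle between the x axis of plate and the x axis of stand, either way round below 0.07 rad and z of plate in the frame of gate below 0.004 m and x of plate in the frame of gate below -0.07 m and value of joint flap below 0.1 rad), for 0.15 s.
2. the plate is in the gate and holds the flap open (value of joint flap above 0.25 rad and x of plate in the frame of gate between -0.07 and 0.07 m and z of plate in the frame of gate below 0.012 m), for 0.1 s.
At the end, for the whole second after the job is handed in: The plate rests at the bottom of the roller chute, against the end stop (its centre 220 to 250 mm beyond the gate, lying on the rollers, tilted less than 14 degrees), and the flap hangs shut (within 0.06 rad); the plate is at rest (x of plate in the frame of stand between 0.22 and 0.25 m and z of plate in the frame of gate between -0.06 and -0.02 m and angle between plate's own z axis and vertical below 0.25 rad and value of joint flap below 0.06 rad and linear speed of plate below 0.02 m/s); the robot touches nothing.
It fails at once if the spray can, hammer or magnet is moved by more than 25 mm, or the can is tipped (distance of any of spray, hammer, magnet from where it was at the start of the episode above 0.025 m or angle between spray's own z axis and vertical above 0.3 rad).
It also fails if it takes over 51 s, if anything falls off the work surface, if the arm or the gripper's body presses on something with over 40 N, if the wrist force passes 120 N, or if a joint passes its speed limit or range.

## Working session

There is one attempt and no reset: what is moved stays moved. The work goes in short steps, Python scripts to look and compute and a tool call to move; the robot and the scene stay as the last step left them, time stands still between calls to the robot, and variables do not carry over. Pictures are saved under pics/ and viewed, about 8 in all and at most 12, crops included, and the job is handed in when it is done.

Besides the shell and the picture viewer there is one more tool, called after "Request:" as name([rows], argument=value, ...), one row to a line, values as JSON. step_arm: Moves the arm, as the interface text tells. Its arguments: {"type":"object","properties":{"steps":{"type":"array"},"claw":{"type":"number"}},"required":["steps"]}

```bash
mkdir -p pics; ls; python3 - <<'E'
from plant import *
import cv2,numpy as np
for n in ["scene","top"]:
    p,d=grab_frame(n); cv2.imwrite(f"pics/{n}0.png",cv2.cvtColor(p,cv2.COLOR_RGB2BGR)); np.savez(f"{n}0.npz",p=p,d=d)
    for l in ["plate","flap","stand","spray","hammer","magnet"]:
        print(n,l,[(np.round(b["box"]).tolist(),round(b["p"],2)) for b in boxes_of(n,l)][:4])
    c=camera_params(n); print(np.round(c["mtx"],1).tolist(),np.round(c["extrinsics"],3).tolist())
print(state())
E
```

```text
pics
scene plate [([117.0, 147.0, 48.0, 43.0], 0.89), ([169.0, 123.0, 49.0, 38.0], 0.77), ([209.0, 153.0, 56.0, 49.0], 0.76), ([234.0, 107.0, 52.0, 38.0], 0.68)]
scene flap [([248.0, 205.0, 34.0, 28.0], 0.73)]
scene stand [([170.0, 135.0, 192.0, 185.0], 0.85)]
scene spray [([333.0, 182.0, 29.0, 44.0], 0.63)]
scene hammer [([163.0, 202.0, 48.0, 79.0], 0.95)]
scene magnet [([241.0, 300.0, 39.0, 43.0], 0.75)]
[[489.8, 0.0, 257.7], [0.0, 489.8, 193.6], [0.0, 0.0, 1.0]] [[-0.686, 0.598, -0.414, 1.163], [0.728, 0.568, -0.384, 0.551], [0.005, -0.565, -0.825, 1.358], [0.0, 0.0, 0.0, 1.0]]
top plate [([349.0, 142.0, 43.0, 31.0], 0.85), ([262.0, 177.0, 51.0, 37.0], 0.75), ([345.0, 194.0, 39.0, 48.0], 0.72), ([312.0, 257.0, 32.0, 46.0], 0.57)]
top flap []
top stand [([135.0, 148.0, 196.0, 87.0], 0.63), ([176.0, 115.0, 30.0, 32.0], 0.18)]
top spray [([176.0, 229.0, 27.0, 23.0], 0.97), ([172.0, 114.0, 34.0, 35.0], 0.4)]
top hammer [([244.0, 110.0, 77.0, 39.0], 0.92)]
top magnet [([175.0, 114.0, 31.0, 35.0], 0.6)]
[[384.2, 0.0, 257.3], [0.0, 384.2, 195.3], [0.0, 0.0, 1.0]] [[0.011, -0.98, 0.2, 0.268], [-1.0, -0.014, -0.015, -0.013], [0.018, -0.199, -0.98, 1.357], [0.0, 0.0, 0.0, 1.0]]
{'time': 0.7, 'joint_pos': array([ 1.00498155e+00,  5.26651138e-02,  1.61284975e+00, -3.79896625e-05,
        1.47600722e+00, -1.18997238e-01]), 'joint_vel': array([-8.27191953e-04,  8.96637228e-04, -2.65212486e-03,  6.57005940e-05,
        1.79950177e-03,  9.52227569e-04]), 'joint_efforts': array([-2.44335943e-04, -3.93551016e+01, -3.70372403e+01, -2.26079778e-04,
        4.85019973e-04, -7.86905389e-06]), 'tool_pos': array([0.2700686 , 0.56363788, 0.23135528]), 'tool_rot': array([2.96586295e-05, 2.21553204e-01, 9.75148284e-01, 2.68866432e-05]), 'contact_force': array([ 0.82607188,  0.09757513, -0.19903461]), 'ft_torque': array([-0.04094073,  0.01669404,  0.05206992]), 'gripper_width': 1.0035538455998552}
```

View pics/top0.png

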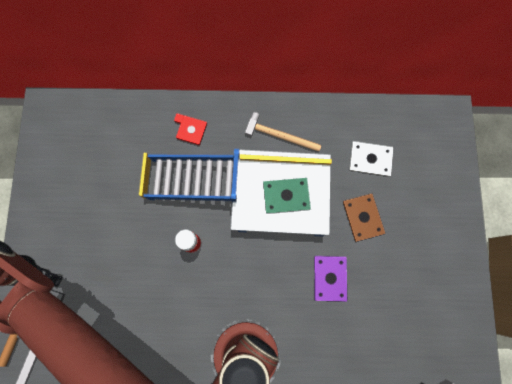

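View pics/scene0.png

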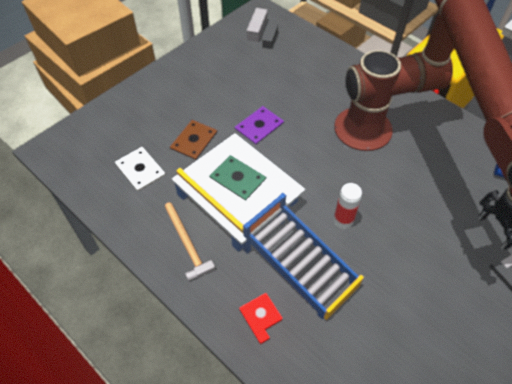

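The top view shows candidates with the plate's shape: green (287,195) on the slab, white (372,158), brown (364,217) and purple (331,279). The green one fits, being green and on the slab. The fence is the yellow bar at rows 155–160, and travel is towards image left (+y world).

```bash
cat > h.py <<'E'
import numpy as np,cv2
from plant import *
def w(n,u,v,z):
    """pixels -> world on plane z"""
    c=camera_params(n);K=c["mtx"];E=c["extrinsics"]
    r=np.linalg.inv(K)@np.vstack([u,v,np.ones(len(u))]);r=E[:3,:3]@r
    return (E[:3,3:]+r*((z-E[2,3])/r[2])).T
def rect(P):
    c,s,a=cv2.minAreaRect((P[:,:2]*1000).astype(np.float32))
    B=cv2.boxPoints((c,s,a));e=[B[1]-B[0],B[2]-B[1]];l=max(e,key=np.linalg.norm)
    return np.round(c,1),np.round(s,1),round(np.degrees(np.arctan2(l[1],l[0]))%180,2)
def big(m):
    k,L,S,_=cv2.connectedComponentsWithStats(m.astype(np.uint8)); o=np.argsort(-S[1:,4])+1
    return [np.nonzero(L==i)[::-1] for i in o[:2]]
def masks(p):
    h=cv2.cvtColor(p,cv2.COLOR_RGB2HSV).astype(int);H,S,V=h[...,0],h[...,1],h[...,2]
    return dict(green=(H>65)&(H<95)&(S>80),yellow=(H>20)&(H<34)&(S>120)&(V>100))
E
python3 - <<'E'
from h import *
for n in ["top","scene"]:
    p=np.load(n+"0.npz")["p"]; m=masks(p)
    for k,z in (("green",.102),("yellow",.115)):
        for u,v in big(m[k]):
            if len(u)>40: print(n,k,len(u),u.mean().round(),v.mean().round(),rect(w(n,u,v,z)),rect(w(n,u,v,.08)) if k=="yellow" else "")
p=np.load("top0.npz")["p"][135:245,130:400]
cv2.imwrite("pics/c1.png",cv2.cvtColor(cv2.resize(p,None,fx=2.9,fy=2.9,interpolation=cv2.INTER_CUBIC),cv2.COLOR_RGB2BGR))
E
```

```text
top green 1162 286.0 195.0 (array([ 526. , -128.8]), array([105.1, 144.1]), np.float32(95.97)) 
top yellow 440 285.0 159.0 (array([ 646.5, -125.9]), array([307.6,  17.3]), np.float32(87.84)) (array([ 657.2, -129. ]), array([316.2,  17.8]), np.float32(87.84))
top yellow 179 143.0 174.0 (array([588.3, 348.1]), array([ 14. , 144.4]), np.float32(177.58)) (array([597.4, 358.3]), array([ 14.4, 148.4]), np.float32(177.58))
scene green 1020 237.0 177.0 (array([ 529.7, -126. ]), array([103.6, 142.8]), np.float32(96.01)) 
scene green 212 231.0 5.0 (array([ -89.9, -753.7]), array([103.1, 102.1]), np.float32(43.76)) 
scene yellow 795 458.0 82.0 (array([-355.2,  155.4]), array([306.3,  89. ]), np.float32(27.54)) (array([-398. ,  144.3]), array([314.9,  91.5]), np.float32(27.54))
scene yellow 432 209.0 198.0 (array([ 654.1, -126.3]), array([307.9,  19.8]), np.float32(86.89)) (array([ 639.8, -145.4]), array([316.5,  20.3]), np.float32(86.89))
```

View pics/c1.png

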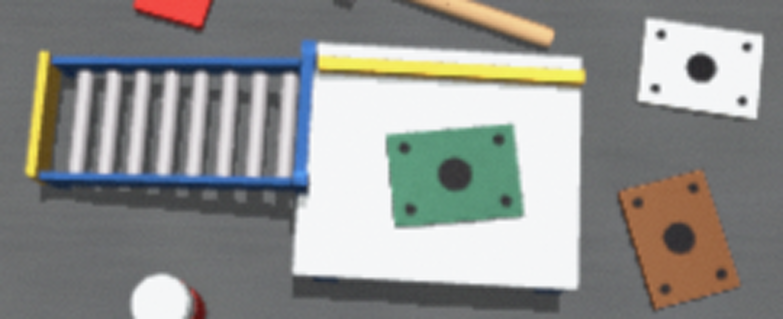

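The crop confirms green primer, five dark marks, on the slab, crooked by about 8°. The stand yaw is about 87.6° and the gate is near world (584, 42) mm. With the jaws open and their axis along the fence, I'll push the plate's long side with both fingers.

Request:
step_arm([
  [0,0,0,-7.7],
  [0,0,0,-7.7],
  [0,0,0,-7.7],
  [-13,-46,0,0],
  [-13,-46,0,0],
  [-13,-46,0,0],
  [-13,-46,0,0],
  [-13,-46,0,0],
], claw=100)

```text
time: 1.5
tool_pos: [0.3294, 0.3294, 0.23]
tool_rot: [0.0, 0.008, 1.0, -0.0]
contact_force: [0.5, -1.2, 1.4]
gripper_width: 0.999
```

Request:
step_arm([
  [-13,-46,0,0],
  [-13,-46,0,0],
  [-13,-46,0,0],
  [-13,-46,0,0],
  [-13,-46,0,0],
  [-13,-46,0,0],
  [-13,-46,0,0],
  [0,0,0,0],
])

```text
time: 2.3
tool_pos: [0.417, -0.0115, 0.2331]
tool_rot: [0.006, 0.011, 1.0, -0.0]
contact_force: [0.3, 0.9, 0.3]
gripper_width: 0.995
```

Request:
step_arm([
  [-10,-40,0,1],
  [-5,-40,0,0],
  [0,-35,0,0],
  [0,0,0,0],
  [0,0,0,0],
])

```text
time: 2.8
tool_pos: [0.4288, -0.1295, 0.2341]
tool_rot: [0.007, 0.02, 1.0, 0.001]
contact_force: [-0.3, 0.0, 0.6]
gripper_width: 0.997
```

```bash
cat >> h.py <<'E'
from scipy.spatial.transform import Rotation as Ro
def wristpts(d,u,v,T):
    c=camera_params("wrist");K=c["mtx"]
    z=d[v,u];k=z>0;P=np.linalg.inv(K)@np.vstack([u[k],v[k],np.ones(k.sum())])*z[k]
    P=T@c["T_tool_cam"]@np.vstack([P,np.ones(k.sum())]);return P[:3].T
def tool():
    s=state();T=np.eye(4);q=s["tool_rot"];T[:3,:3]=Ro.from_quat(q[[1,2,3,0]]).as_matrix();T[:3,3]=s["tool_pos"];return T,s
E
python3 - <<'E'
from h import *
T,s=tool();p,d=grab_frame("wrist");np.savez("w1.npz",p=p,d=d,T=T)
print(s["time"],T[:3].round(3).tolist())
cv2.imwrite("pics/w1.png",cv2.cvtColor(p,cv2.COLOR_RGB2BGR));m=masks(p)
for k in m:
  for u,v in big(m[k]):
    if len(u)>300:
      P=wristpts(d,u,v,T);print(k,len(u),u.mean().round(),v.mean().round(),P.mean(0).round(3),rect(P[abs(P[:,2]-np.median(P[:,2]))<.006]),np.median(P[:,2]).round(4))
E
```

```text
2.8 [[-0.999, 0.04, 0.014, 0.429], [0.04, 0.999, 0.001, -0.129], [-0.014, 0.001, -1.0, 0.234]]
green 14362 260.0 273.0 [ 0.52  -0.13   0.102] (array([ 524.4, -130.6]), array([109.3, 147.4]), np.float32(95.68)) 0.1017
```

View pics/w1.png

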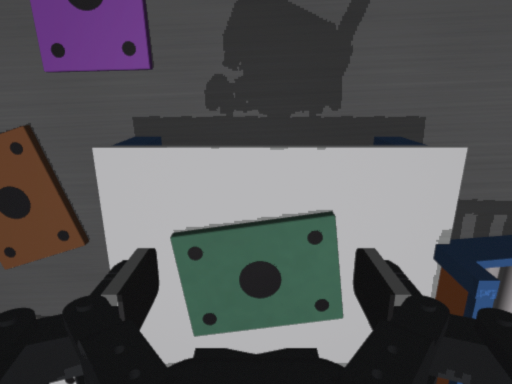

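The wrist view shows the plate at (260,273) and the slab edge level at row 148, so the tool is square to the stand. Lowering on the open side.

Request:
step_arm([
  [0,4,45,0],
  [0,0,45,0],
  [0,0,40,0],
  [0,0,10,0],
  [0,0,5,0],
  [0,0,0,0],
])

```text
time: 3.45
tool_pos: [0.4352, -0.1185, 0.0901]
tool_rot: [0.012, 0.014, 1.0, -0.001]
contact_force: [0.4, 0.3, -0.0]
gripper_width: 1.002
```

Request:
step_arm([
  [0,-7,7,0],
  [0,0,1,0],
  [0,0,0,0],
])

```text
time: 3.75
tool_pos: [0.4388, -0.1272, 0.0869]
tool_rot: [0.016, 0.013, 1.0, -0.003]
contact_force: [0.9, 1.0, 0.9]
gripper_width: 0.996
```

Request:
step_arm([
  [4,0,6,0],
  [0,0,2,0],
  [0,0,0,0],
])

```text
time: 4.05
tool_pos: [0.4359, -0.1282, 0.0801]
tool_rot: [0.018, 0.014, 1.0, -0.003]
contact_force: [0.5, -0.2, 0.4]
gripper_width: 0.999
```

Request:
step_arm([
  [-10,0,0,0.7],
  [-10,0,0,0],
  [-10,0,0,0],
  [-10,0,0,0],
  [0,0,0,0],
])

```text
time: 4.55
tool_pos: [0.4783, -0.1289, 0.0806]
tool_rot: [0.016, 0.02, 1.0, -0.002]
contact_force: [0.0, 0.4, -0.7]
gripper_width: 0.999
```

Request:
step_arm([
  [-10,0,0,0],
  [-10,0,0,0],
  [-8,0,0,0],
  [0,0,0,0],
])

```text
time: 4.95
tool_pos: [0.5074, -0.1303, 0.0807]
tool_rot: [0.014, 0.02, 1.0, -0.003]
contact_force: [-0.6, -0.2, 0.2]
gripper_width: 0.999
```

```bash
python3 - <<'E'
from h import *
s=state();print(s["contact_force"],s["tool_pos"])
for n in ["top","scene"]:
    p,d=grab_frame(n);np.savez(n+"1.npz",p=p);u,v=big(masks(p)["green"])[0];print(len(u),rect(w(n,u,v,.102)))
p=np.load("top1.npz")["p"][135:245,130:400]
cv2.imwrite("pics/c2.png",cv2.cvtColor(cv2.resize(p,None,fx=2.9,fy=2.9,interpolation=cv2.INTER_CUBIC),cv2.COLOR_RGB2BGR))
E
```

```text
[-0.64529345 -0.22438892  0.2175739 ] [ 0.50735896 -0.13027392  0.0806505 ]
97 (array([588.2, -71.5]), array([26.6, 89. ]), np.float32(159.93))
1080 (array([ 575.6, -135.5]), array([144.3, 105.7]), np.float32(87.68))
```

View pics/c2.png

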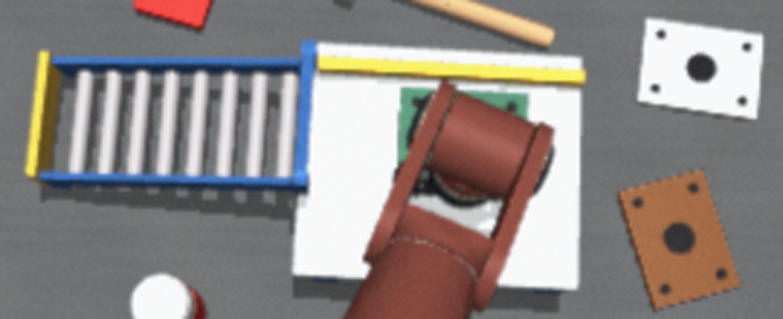

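The crop shows the plate squared (scene camera gives 87.7°, equal to the fence angle), with roughly 12 mm to go to the fence.

Request:
step_arm([
  [-6,0,0,0],
  [-5,0,0,0],
  [-4,0,0,0],
])

```text
time: 5.35
tool_pos: [0.5197, -0.1306, 0.0805]
tool_rot: [0.01, 0.02, 1.0, -0.002]
contact_force: [-18.7, -0.3, 12.5]
gripper_width: 1.0
```

Request:
step_arm([
  [-4,0,0,0],
  [0,0,0,0],
])

```text
time: 5.55
tool_pos: [0.519, -0.1308, 0.0807]
tool_rot: [0.002, 0.02, 1.0, -0.002]
contact_force: [0.4, 0.7, -0.1]
gripper_width: 0.996
```

Request:
step_arm([
  [10,0,0,0],
  [10,0,-30,0],
  [0,0,-40,0],
  [0,-40,0,0],
  [0,-40,0,0],
  [-30,-30,0,0],
  [-30,0,0,0],
  [0,0,0,0],
], claw=100)

```text
time: 6.35
tool_pos: [0.5573, -0.2465, 0.1572]
tool_rot: [0.011, 0.019, 1.0, -0.005]
contact_force: [-0.9, 0.1, 0.2]
gripper_width: 1.001
```

```bash
python3 - <<'E'
from h import *
for n in ["top","scene"]:
    p,d=grab_frame(n);m=masks(p)
    for k,z in (("green",.102),("yellow",.115)):
        for u,v in big(m[k]):
            if len(u)>100 and not (n=="scene" and v.mean()<100): print(n,k,len(u),rect(w(n,u,v,z)))
s=state();q=s["tool_rot"];print(s["time"],s["tool_pos"],Ro.from_quat(q[[1,2,3,0]]).as_matrix().round(3).tolist())
E
```

```text
top green 959 (array([ 585.3, -139.4]), array([144.3, 106.3]), np.float32(87.43))
top yellow 358 (array([ 647.4, -102.2]), array([260.2,  16.5]), np.float32(87.62))
top yellow 218 (array([588.1, 343.5]), array([ 23. , 144.4]), np.float32(177.57))
scene green 943 (array([ 584.7, -136.1]), array([144.3,  95. ]), np.float32(87.86))
scene yellow 470 (array([ 652.2, -127.2]), array([305.7,  19.9]), np.float32(87.59))
6.45 [ 0.55515502 -0.24550837  0.15663482] [[-0.999, 0.038, 0.018], [0.038, 0.999, -0.009], [-0.019, -0.008, -1.0]]
```

Plate measures at stand y ≈ -9 mm, parallel within 0.3° (87.4–87.9° vs fence 87.6°), so flush. Now shut the fingers and go down behind its trailing edge.

Request:
step_arm([
  [-12,0,0,0],
  [-10,0,0,0],
  [0,0,0,0],
  [0,0,0,0],
  [0,0,0,0],
], claw=0)

```text
time: 6.95
tool_pos: [0.5771, -0.2442, 0.1567]
tool_rot: [0.009, 0.018, 1.0, -0.004]
contact_force: [0.4, 0.2, 0.3]
gripper_width: 0.149
```

Request:
step_arm([
  [0,0,20,0],
  [0,0,20,0],
  [0,0,10,0],
  [0,0,0,0],
])

```text
time: 7.35
tool_pos: [0.5781, -0.2447, 0.1067]
tool_rot: [0.01, 0.018, 1.0, -0.005]
contact_force: [0.1, -0.5, -0.1]
gripper_width: 0.002
```

Request:
step_arm([
  [0,0,9,0],
  [0,0,3,0],
  [0,0,0,0],
  [0,10,0,0],
  [0,10,0,0],
  [0,10,0,0],
  [0,0,0,0],
])

```text
time: 8.05
tool_pos: [0.581, -0.2134, 0.0968]
tool_rot: [0.012, 0.018, 1.0, -0.006]
contact_force: [-0.7, 0.5, 0.1]
gripper_width: 0.002
```

Request:
step_arm([
  [1,12,1,0],
  [0,12,0,0],
  [0,12,0,0],
  [0,12,0,0],
  [0,12,0,0],
  [0,0,0,0],
])

```text
time: 8.65
tool_pos: [0.5834, -0.1507, 0.0969]
tool_rot: [0.014, 0.018, 1.0, -0.009]
contact_force: [0.2, -0.3, -0.2]
gripper_width: 0.0
```

```bash
cat > chk.py <<'E'
from h import *
O=np.array([584,42.]);a=np.radians(87.6);X=np.array([np.cos(a),np.sin(a)]);Y=np.array([-X[1],X[0]])
s=state();t=s["tool_pos"]*1000;print(s["time"],"tcp stand",((t[:2]-O)@X).round(1),((t[:2]-O)@Y).round(1),t[2].round(1))
for n in ["top","scene"]:
    p,d=grab_frame(n);np.savez(n+"c.npz",p=p);m=masks(p)["green"]
    if n=="scene": m[:100]=0
    u,v=big(m)[0];c,sz,g=rect(w(n,u,v,.102));print(n,len(u),"plate stand",((c-O)@X).round(1),((c-O)@Y).round(1),sz,g)
E
python3 chk.py
```

```text
8.65 tcp stand -192.6 -7.5 96.9
top 579 plate stand -83.1 -8.6 [ 88.4 106.6] 177.46
scene 836 plate stand -107.1 -8.1 [148.   95.6] 87.8
```

The plate follows the finger squarely: centre about -107 mm, y about -8. Pushing on through the flap.

Request:
step_arm([
  [0,12,1,0],
  [0,12,0,0],
  [0,12,0,0],
  [0,12,0,0],
  [0,12,0,0],
  [0,12,0,0],
  [0,0,0,0],
])

```text
time: 9.45
tool_pos: [0.5863, -0.084, 0.0967]
tool_rot: [0.014, 0.019, 1.0, -0.017]
contact_force: [0.2, 0.0, -0.2]
gripper_width: 0.004
```

```bash
python3 chk.py; python3 - <<'E'
import numpy as np,cv2
p=np.load("scenec.npz")["p"][130:330,160:380]
cv2.imwrite("pics/s2.png",cv2.cvtColor(cv2.resize(p,None,fx=2.8,fy=2.8,interpolation=cv2.INTER_CUBIC),cv2.COLOR_RGB2BGR))
E
```

```text
9.45 tcp stand -125.8 -7.5 96.7
top 206 plate stand -22.3 -9.7 [ 34.3 105.7] 177.76
scene 278 plate stand -72.8 -29.3 [83.3 52.1] 87.23
```

View pics/s2.png

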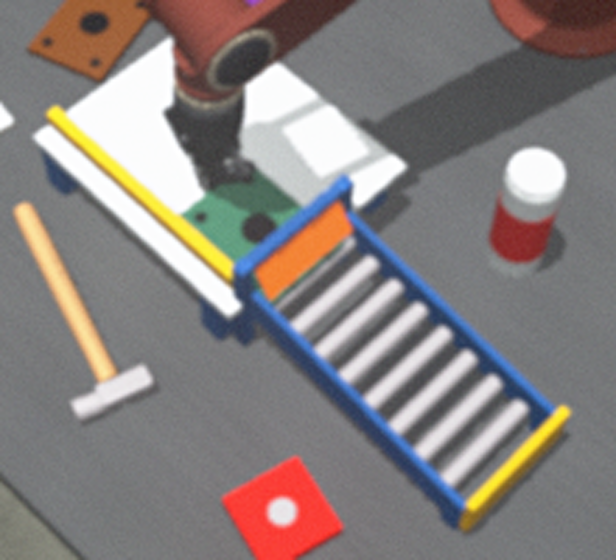

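The crop shows the plate under the lifting flap, square in the gate (flap at crop (305,250)), with the bystanders untouched.

Request:
step_arm([
  [0,12,0,0],
  [0,12,0,0],
  [0,12,0,0],
  [0,12,0,0],
  [0,12,0,0],
  [0,12,0,0],
  [0,0,0,0],
])

```text
time: 10.25
tool_pos: [0.5888, -0.0221, 0.0967]
tool_rot: [0.012, 0.022, 0.999, -0.028]
contact_force: [-0.3, 1.1, 0.6]
gripper_width: -0.003
```

```bash
python3 chk.py
```

```text
10.25 tcp stand -63.8 -7.5 96.7
top 347 plate stand 67.9 -10.1 [ 47.6 108.6] 179.77
scene 657 plate stand 64.5 -10.5 [ 62.4 112.5] 177.54
```

Request:
step_arm([
  [0,-15,0,0],
  [0,-15,0,0],
  [0,0,-10,0],
  [0,0,0,0],
])

```text
time: 10.75
tool_pos: [0.5866, -0.055, 0.1079]
tool_rot: [0.012, 0.023, 0.999, -0.027]
contact_force: [0.6, -0.8, 0.5]
gripper_width: 0.003
```

```bash
python3 chk.py; python3 -c "
from plant import *;print(state()['joint_pos'])"
```

```text
10.75 tcp stand -96.8 -6.7 107.9
top 602 plate stand 66.2 -7.6 [ 71.8 110.9] 179.09
scene 784 plate stand 73.4 -14.3 [ 82.5 110.8] 177.56
[-0.1954874   0.06005664  1.8225218  -0.05237425  1.22947064 -1.70475528]
```

Request:
step_arm([
  [0,0,0,8.5],
  [0,0,0,8.5],
  [0,0,0,8.5],
  [0,0,0,8.5],
  [0,0,0,8.5],
  [0,0,0,8.5],
  [0,0,0,8.5],
  [0,0,0,8.5],
])

```text
time: 11.65
tool_pos: [0.5842, -0.0516, 0.1044]
tool_rot: [0.022, 0.584, 0.811, -0.016]
contact_force: [-0.2, 0.9, -0.2]
gripper_width: 0.001
```

Request:
step_arm([
  [0,0,0,8.5],
  [0,0,0,8.5],
  [0,0,0,5],
  [0,0,0,0],
])

```text
time: 12.05
tool_pos: [0.5834, -0.05, 0.1033]
tool_rot: [0.024, 0.731, 0.682, -0.012]
contact_force: [0.8, 0.6, -0.5]
gripper_width: 0.003
```

Request:
step_arm([
  [0,0,8,-1.6],
  [0,0,0,0],
  [10,0,0,0],
  [10,0,0,0],
  [10,0,0,0],
  [8,0,0,0],
  [0,0,0,0],
])

```text
time: 12.75
tool_pos: [0.5844, -0.0079, 0.0918]
tool_rot: [0.023, 0.718, 0.695, -0.012]
contact_force: [0.9, -0.3, 0.0]
gripper_width: 0.0
```

```bash
python3 chk.py
```

```text
12.75 tcp stand -49.8 -2.5 91.8
top 1163 plate stand 228.2 -0.8 [107.6 141. ] 90.85
scene 1596 plate stand 243.7 -24.1 [142.4 108.8] 86.05
```

The plate ran down. Retreating and checking.

Request:
step_arm([
  [-20,0,0,0],
  [-20,0,-10,0],
  [0,0,-40,0],
  [0,0,-40,0],
  [-40,0,-30,0],
  [-40,0,0,0],
  [0,0,0,0],
  [0,0,0,0],
])

```text
time: 13.65
tool_pos: [0.5782, -0.1278, 0.2225]
tool_rot: [0.024, 0.718, 0.695, -0.014]
contact_force: [-0.1, 0.2, -0.0]
gripper_width: -0.001
```

```bash
python3 chk.py; python3 - <<'E'
from h import *
z=np.load("top0.npz"); p,d=grab_frame("top")
for l in ["spray","hammer","magnet"]: print(l,[np.round(b["box"]).tolist() for b in boxes_of("top",l)][:1])
m=masks(p)["green"];c=camera_params("top");u,v=big(m)[0];zc=d[v,u]
P=np.linalg.inv(c["mtx"])@np.vstack([u,v,np.ones(len(u))])*zc;P=(c["extrinsics"]@np.vstack([P,np.ones(len(u))]))[:3].T*1e3
a=np.radians(87.6);X=np.array([np.cos(a),np.sin(a)]);sx=(P[:,:2]-[584,42])@X
k=np.polyfit(sx,P[:,2],1);print("top centre x",(sx.min()+sx.max())/2,sx.min(),sx.max(),"z",np.median(P[:,2]),"slope deg",np.degrees(np.arctan(k[0])))
print(state()["contact_force"])
p=np.load("scenec.npz")["p"][130:360,160:400]
cv2.imwrite("pics/s3.png",cv2.cvtColor(cv2.resize(p,None,fx=2.5,fy=2.5,interpolation=cv2.INTER_CUBIC),cv2.COLOR_RGB2BGR))
E
```

```text
13.65 tcp stand -169.9 -1.3 222.5
top 1161 plate stand 228.2 -0.8 [107.6 141. ] 90.85
scene 1596 plate stand 243.8 -23.5 [144.7 106.6] 84.67
spray [[174.0, 231.0, 30.0, 24.0]]
hammer [[247.0, 113.0, 20.0, 24.0]]
magnet [[172.0, 114.0, 34.0, 34.0]]
top centre x 121.5951254177375 -68.14723402157757 311.3374848570526 z 66.22838620372696 slope deg -41.52286583560996
[ 0.93438494 -0.72156181 -0.13007104]
```

View pics/s3.png

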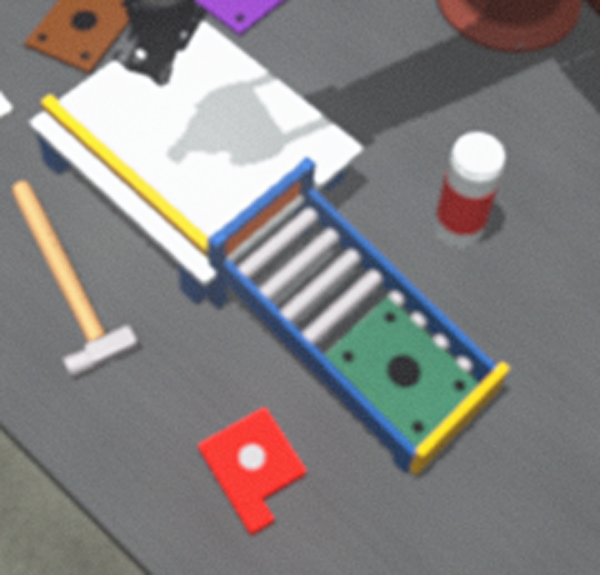

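The crop shows the plate on the rollers against the yellow stop, the flap hanging shut, and the bystanders in place. The gripper is clear.

```bash
python3 -c "
from plant import *;print(job_done())"
```

```text
the job is handed in; nothing more can be done
None
```

The plate is on the roller chute against the yellow end stop with the flap shut behind it. I handed the job in at about 14 s of the 51 s allowed; no verdict came back.

**What I did:** I squared the green plate against the fence by pushing its long side with both open fingers. I then shut the fingers and pushed it along the fence into the flap. Partway through I backed off and turned the gripper 90° so it would clear the lintel, then pushed until the plate ran down by itself.

**On the fence:** the plate measured about y = -9 mm, parallel to the fence within about 0.3°. I judged the flap opening (step 2) from one picture, which showed it lifted on the plate; I did not measure its angle.

**At the end:**
- **Plate:** the picture shows it lying on the rollers, touching the end stop.
- **Flap and arm:** the flap hangs shut, and the arm is clear with a contact force of about 0.
- **Bystanders:** the spray can, hammer and magnet look unmoved.

**Checks that failed or disagreed:**
- **Depth fit:** my last fit of the plate's slope and position gave a meaningless result (-41.5°), most likely because of stray points. I ignored it.
- **Plate position:** the top and scene cameras gave 228 and 244 mm for its centre. They assume slab height rather than the lower chute, so neither is exact, but both fit the plate resting at the stop.
- **Hammer:** the last detection covered only its head; I took the handle to be hidden by the arm in the top view. The head's position shifted by about 3 pixels.

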